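# Set the paint mixer to its third speed click

### The job

Set the speed lever on top of the bench paint mixer to its third click: first push the lever fully home to its off stop (the end of the slot away from the clamped tin), then push it back towards the tin, counting the clicks, and leave it seated in the third one without ever running on to the fourth. Only push the lever with a fingertip or the outside of the fingers; never pinch it. Leave the jar, brush, wood offcut and loose tin as they are.

Things in the scene. Friction and masses are not known exactly. Their poses are not given: they have to be found in the camera images.
- mixer: Bench paint mixer, fixed: a grey box, x -60 to +120, y -130 to +240 mm, with a flat aluminium deck 70 mm above the bench. Origin: at bench level under the middle of the lever slot. Its +y runs along the slot from the off stop towards the clamped tin. On the -x side of the slot a dark line marks each click; the line at the off stop is twice as long.
- clamped_tin (a point): Centre of the lid of the 100 mm wide paint tin clamped on the mixer's deck (mixer x = 35, y = 170 mm). Its clamp frame, 155 mm long in mixer x, 22 mm in y, reaches 208 mm above the bench.
- lever (a joint): Speed lever's slide along mixer +y, in m: 0 at the off stop, 0.090 at the far stop. Clicks (detents) every 15 mm: first 0.015, second 0.030, third 0.045, fourth 0.060 and on. About 6 to 7 N pushes it out of a detent; past half-way it snaps into the next and stays there when let go, never skipping one by itself. Starts near the first, second or third click.
- lever_top (a point): Centre of the flat top of the speed lever, an upright black plastic block 28 mm (mixer x) by 14 mm (mixer y) that stands on the deck and is 46 mm high, its top 116 mm above the bench. It moves along the mixer's y from -45 mm (off) to +45 mm, at mixer x = 0.
- jar: Closed amber glass jar, 44 mm across, 62 mm high, loose on the deck at the corner by the off stop (about 90 mm to the +x side of the slot). Origin: centre of its underside. Not to be moved.
- brush: Paint brush, 160 mm long, lying loose on the bench on the off-stop side of the mixer. Not to be moved.
- offcut: Wood offcut, 50 x 90 x 45 mm high, loose on the bench on the off-stop side of the mixer. Origin: centre of its underside. Not to be moved.
- tin: Small loose paint tin, 72 mm across, 85 mm high, on the bench beyond the clamped-tin end of the mixer. Origin: centre of its underside. Not to be moved.

How it is judged:
By the outcome, as a careful person would: the job done as asked, in the order asked, and still so for the second after the job is handed in, with the robot touching nothing.
It also fails if it takes over 69 s, if anything falls off the work surface, if the arm or the gripper's body presses on something with over 40 N, if the wrist force passes 120 N, or if a joint passes its speed limit or range.

### The arm

A 6-joint arm with a two-finger parallel gripper is mounted at the origin on the work surface. World frame = base frame: x ahead of the robot, y to its left, z up, the work surface at z = 0. Lengths are in m, angles in rad, forces in N, time in s.
With the tool pointing down it reaches from about 0.425 to 0.925 m from the base axis. Payload 12.5 kg.
Tool frame: the origin (TCP) lies on the centre line of the jaws, within the pads' length; the fingertips stand 11 mm ahead of it and the grasp point (between the pads) lies 8 mm behind it (ctrl.tip_reach is the distance from the TCP to the fingertips, in m); z points along the fingers, y is the direction in which the jaws open and shut (so a half turn about z gives the same grasp; the last joint's range is limited). The gripper opens to 85 mm and grips with 20 to 120 N. Pads are 22 mm wide; open, the fingers measure 114 mm over their backs; the gripper's body (76 mm by 85 mm) begins 54 mm behind the grasp point. The pads swing forward as they close: fully open they stand 13 mm farther back than shut.
Start: joints at [-1.414, 0.491, 1.559, -0, 1.092, -0.106], TCP at [0.162, -0.604, 0.242] pointing down, gripper open.
Joint ranges: [-3.1, 3.1], [-0.84, 2.19], [0.05, 2.79], [-1.13, 4.28], [0.06, 2.93], [-2.69, 2.69]. Speed limits (rad/s): [2.22, 2.22, 2.79, 3.14, 3.14, 3.14].

### API

Orientations are given as a unit quaternion [x, y, z, w].
In Python, from workcell import ctrl gives the robot as it stands.
- The arm moves only by the tool jog_arm, never from a script. Its arguments are lists of equal length, an entry for each row: "translation": the shift along the tool's x, y, z each as a share of 0.5 m, from -1 to 1, a list of three; "turn": the turn about the tool's z as a share of 2 pi rad, from -1 to 1; "fingers": the closure, from 0 (fully open) to 1 (shut). In form: {"translation": [[dx, dy, dz], ...], "turn": [turn, ...], "fingers": [fingers, ...]}. A call has exactly 8 rows; each row is the pose to reach, as a shift and turn from the pose commanded when the call began, along the tool's axes at that moment, turning the shorter way round; what a row does not reach only later rows make up. A row lasts 1/10 s, in which the tool goes at most 50 mm and 8.59 degrees, less where a joint would pass 70% of its speed; a pose out of reach is approached as far as the arm can. A call with a number of a shift or a turn outside -1 to 1 is refused whole. A call with a gripper value outside its range is refused whole. The fingers move at their own pace and stop on an object; "newtons" is the grip in N (left out, the last holds). Time passes only in rows, so rows that repeat a pose let the fingers close, or fill a call up. It gives the time, the measured TCP pose, the force and the opening at its end, in the units of the state.
- ctrl.observe(): the state, without advancing time (a new reading comes with each control period).
- ctrl.snapshot(name): name is "scene" or "side" or "wrist"; returns a dict with "color" (480x640x3 uint8, red, green, blue), "depth" (480x640 float32, m along the optical axis (not along the pixel's ray), 0 where there is no reading), "fx", "fy", "cx", "cy" (pixels), "world_to_cam" (4x4, takes a point from world to camera coordinates); the wrist camera has in their place "T_tool_cam" (4x4, takes a point from camera to tool coordinates, whose origin is the TCP and whose axes are the flange's). Camera axes: x right, y down, z forward; pixel columns grow to the right and rows downward; lengths in m; the calibration is good to about 2 mm. The wrist camera is an equidistant fisheye: a pixel r from the principal point sees the ray r / f radians off the axis. A picture is of the moment at which its call begins: read the wrist's pose just before it.
- ctrl.sign_off(): hands the job in, once; it reports no verdict.
Trained networks look in the newest picture that a camera, given by its name, has taken for a name from the list of things; names that differ only in an ending like _2 or _b are one class to them, and where a whole thing is asked for, a point or a joint stands for the part that bears it (a point fixed in the world has none). Each returns a list of dicts, best first, with "confidence" (0 to 1); they miss things now and then, are a little off and sometimes report something else, mostly with a low value. They report only what shows in the picture. A call takes as long as a camera call.
- ctrl.recognise(camera, thing): "bbox" ([left, top, right, bottom] as shares, 0 to 1, of the picture: columns of its width, rows of its height, round what is visible of it).
- ctrl.cut_out(camera, thing): "pixels" (480x640 bool, what is visible of it) and "bbox" ([left, top, right, bottom] as shares, 0 to 1, of the picture: columns of its width, rows of its height, round what is visible of it).
The state is a dict: "time": time; "joint_pos": joint angles; "joint_vel": joint speeds; "joint_efforts": joint torques, N m; "position": TCP position; "orientation": TCP orientation; "ft_force": force on the tool from outside, world axes, zero at the start; "moment": the same for the moment, N m; "gripper_width": finger opening in m.
Only numpy, scipy, OpenCV 4.12 (cv2) and the standard library are available. Lean on these libraries where they do the work, as an engineer would, in place of code of your own. Each camera call takes 0.05 s, during which the arm holds its last target.

## Working session

There is one attempt and no reset: what is moved stays moved. The work goes in short steps, Python scripts to look and compute and a tool call to move; the robot and the scene stay as the last step left them, time stands still between calls to the robot, and variables do not carry over. Pictures are saved under pics/ and viewed, and the job is handed in when it is done.

Besides the shell and the picture viewer there is one more tool, called by a JSON object that holds its "method" and its "body", one argument or row to a line. jog_arm: Moves the arm, as the interface text tells. Shift numbers are shares of 0.5 m and turn numbers shares of 2 pi rad, none past 1 either way. Its arguments: {"type":"object","properties":{"translation":{"type":"array"},"turn":{"type":"array"},"fingers":{"type":"array"},"newtons":{"type":"number"}},"required":["translation","turn","fingers"]}

```bash
mkdir -p pics
cat > h.py <<'E'
import numpy as np, cv2, pickle
from workcell import ctrl
from scipy.spatial.transform import Rotation as R
def snap(n,tag):
    o=ctrl.observe(); s=ctrl.snapshot(n); s['obs']=o
    cv2.imwrite(f'pics/{tag}.png',s['color'][:,:,::-1]); pickle.dump(s,open(f'pics/{tag}.pkl','wb')); return s
def px2w(s,u,v,d=None):
    d=s['depth'][int(v),int(u)] if d is None else d
    p=np.array([(u-s['cx'])/s['fx']*d,(v-s['cy'])/s['fy']*d,d,1])
    return (np.linalg.inv(s['world_to_cam'])@p)[:3]
def cloud(s):
    v,u=np.mgrid[:480,:640]; d=s['depth']
    p=np.stack([(u-s['cx'])/s['fx']*d,(v-s['cy'])/s['fy']*d,d,np.ones_like(d)],-1)
    w=p@np.linalg.inv(s['world_to_cam']).T
    w=w[...,:3]; w[d==0]=np.nan; return w
def w2px(s,P):
    c=s['world_to_cam']@np.append(P,1); return s['fx']*c[0]/c[2]+s['cx'],s['fy']*c[1]/c[2]+s['cy']
E
python3 - <<'E'
from h import *
for n in ['scene','side']:
    s=snap(n,n+'0')
    print(n,np.linalg.inv(s['world_to_cam'])[:3,3])
    for t in ['lever','mixer','jar','brush','offcut','tin','clamped_tin']:
        try:
            for r in ctrl.cut_out(n,t)[:2]:
                w=cloud(s)[r['pixels']]
                print(n,t,round(r['confidence'],2),np.round(np.array(r['bbox'])*[640,480,640,480]),np.nanmedian(w,0).round(3),np.nanpercentile(w,[2,98],axis=0).round(3).tolist())
        except Exception as e: print(t,e)
o=ctrl.observe();print(o)
E
```

```text
scene [1.15657881 0.18571291 0.79667148]
scene lever 0.71 [314. 225. 326. 248.] [0.501 0.025 0.101] [[0.483, 0.013, 0.074], [0.508, 0.033, 0.117]]
scene lever 0.24 [436. 275. 483. 322.] [0.583 0.328 0.074] [[0.535, 0.297, 0.006], [0.597, 0.362, 0.086]]
scene mixer 0.79 [245. 209. 435. 344.] [0.591 0.114 0.069] [[0.441, -0.089, 0.019], [0.67, 0.254, 0.207]]
scene jar 0.87 [253. 229. 276. 261.] [ 0.564 -0.079  0.111] [[0.537, -0.099, 0.071], [0.573, -0.063, 0.133]]
scene jar 0.65 [234. 198. 260. 246.] [ 0.433 -0.176  0.016] [[0.331, -0.201, -0.002], [0.486, -0.15, 0.022]]
scene brush 0.6 [236. 198. 257. 243.] [ 0.436 -0.176  0.017] [[0.339, -0.193, 0.006], [0.486, -0.151, 0.021]]
scene offcut 0.75 [191. 239. 233. 284.] [ 0.571 -0.2    0.042] [[0.528, -0.255, -0.0], [0.603, -0.162, 0.046]]
scene tin 0.58 [434. 278. 485. 325.] [0.581 0.328 0.072] [[0.53, 0.296, -0.001], [0.597, 0.365, 0.086]]
scene clamped_tin 0.78 [244. 212. 432. 343.] [0.59  0.113 0.069] [[0.433, -0.097, 0.014], [0.669, 0.256, 0.207]]
side [0.19928501 0.65502854 0.63000651]
side lever 0.76 [339. 262. 350. 283.] [0.487 
[... 825 characters left out ...]
8, 'joint_pos': array([-1.41356508e+00,  4.90893045e-01,  1.55889343e+00,  4.48897057e-06,
        1.09169679e+00, -1.05633188e-01]), 'joint_vel': array([ 1.85681947e-03,  8.37995051e-04,  5.40933325e-04,  4.11356262e-04,
        5.84320548e-05, -3.32645635e-04]), 'joint_efforts': array([ 5.98972765e-04, -6.18210268e+01, -2.61835206e+01, -1.21999392e-04,
        2.18460323e-04, -2.04110069e-05]), 'position': array([ 0.16241056, -0.60354865,  0.24233353]), 'orientation': array([9.91375347e-01, 1.31053115e-01, 3.40210324e-06, 5.46257505e-05]), 'ft_force': array([-0.4609265 , -0.24639897,  1.2653524 ]), 'moment': array([0.04708908, 0.01548834, 0.01162406]), 'gripper_width': 0.08515837372020006}
```

Run:
```python
from h import *
a=cv2.imread('pics/scene0.png')[190:350,180:500]; b=cv2.imread('pics/side0.png')[205:395,180:460]
cv2.imwrite('pics/c1.png',cv2.resize(a,(800,400),interpolation=cv2.INTER_CUBIC))
cv2.imwrite('pics/c2.png',cv2.resize(b,(800,543),interpolation=cv2.INTER_CUBIC))
```

```text
(no output)
```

View pics/c1.png

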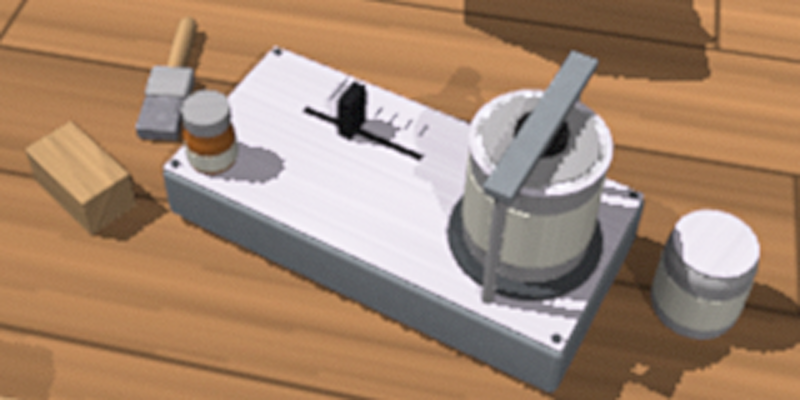

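View pics/c2.png

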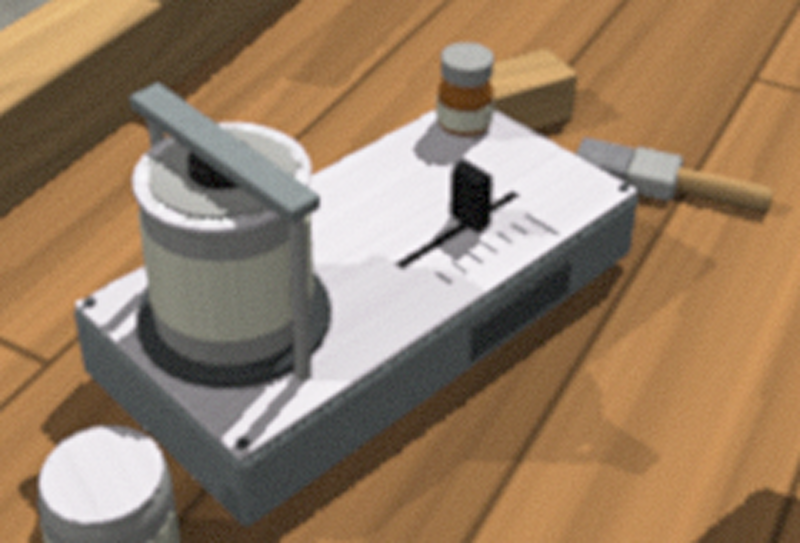

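Run:
```python
from h import *
P=[]
for n in ['scene','side']:
    s=pickle.load(open(f'pics/{n}0.pkl','rb')); w=cloud(s); 
    m=(abs(w[...,2]-.07)<.006)&(w[...,0]>.35)&(w[...,0]<.75)&(w[...,1]>-.16)&(w[...,1]<.29)
    m=cv2.morphologyEx(m.astype('uint8'),cv2.MORPH_OPEN,np.ones((3,3)))>0
    nl,lab,st,_=cv2.connectedComponentsWithStats(m.astype('uint8'))
    m=lab==1+np.argmax(st[1:,4])
    p=w[m]; P.append(p); 
    r=cv2.minAreaRect(p[:,:2].astype('float32')*1000); print(n,len(p),np.median(p[:,2]),r); print(cv2.boxPoints(r))
r=cv2.minAreaRect(np.vstack(P)[:,:2].astype('float32')*1000);print(r,cv2.boxPoints(r))
```

```text
scene 7457 0.06889544469449105 ((539.5225219726562, 76.93064880371094), (366.1729431152344, 177.3568878173828), 72.86187744140625)
[[ 400.8304    -71.89484 ]
 [ 570.31213  -124.157684]
 [ 678.2146    225.75613 ]
 [ 508.7329    278.01898 ]]
side 7510 0.07001047193723758 ((537.9525756835938, 78.69207763671875), (367.6330261230469, 176.92933654785156), 72.93330383300781)
[[ 399.43622   -71.06682 ]
 [ 568.5743   -122.992874]
 [ 676.46893   228.45097 ]
 [ 507.33087   280.377   ]]
((538.8806762695312, 78.12359619140625), (368.0746765136719, 179.2865753173828), 72.86187744140625) [[ 398.9864   -71.32622]
 [ 570.31213 -124.1577 ]
 [ 678.77496  227.57341]
 [ 507.44922  280.4049 ]]
```

```bash
cat >> h.py <<'E'
ang=np.deg2rad(72.88); ey=np.array([np.cos(ang),np.sin(ang)]); ex=np.array([ey[1],-ey[0]])
O=np.array([.5388,.0778])-.03*ex-.055*ey
def mix(p): d=np.asarray(p)[...,:2]-O; return np.stack([d@ex,d@ey],-1)
def world(x,y): return O+x*ex+y*ey
def rel(target,turn=0):
    "shares for jog from current measured pose"
    o=ctrl.observe(); d=R.from_quat(o['orientation']).inv().apply(np.asarray(target)-o['position']); return (d/.5).round(4)
def st():
    o=ctrl.observe(); Rm=R.from_quat(o['orientation']).as_matrix()
    f=o['ft_force']; print('t',round(o['time'],2),'pos',o['position'].round(4),'mix',mix(o['position']).round(4),'xang',round(np.rad2deg(np.arctan2(Rm[1,0],Rm[0,0])),2),'f mix xyz',round(f[:2]@ex,1),round(f[:2]@ey,1),round(f[2],1),'w',round(o['gripper_width'],3))
    return o
E
python3 - <<'E'
from h import *
print('O',O)
for n in ['scene','side']:
    s=pickle.load(open(f'pics/{n}0.pkl','rb')); w=cloud(s)
    m=(abs(w[...,2]-.116)<.004)&(np.linalg.norm(np.nan_to_num(w[...,:2])-O,axis=-1)<.08)
    q=mix(w[m]); print(n,m.sum(),q.mean(0),q.min(0),q.max(0))
    # project predicted lever tops & detent lines
    im=s['color'][:,:,::-1].copy(); K=8
    u0,v0=map(int,w2px(s,[*O,.09])); c=im[v0-30:v0+30,u0-40:u0+40]; c=cv2.resize(c,None,fx=10,fy=10,interpolation=cv2.INTER_CUBIC)
    for j in range(7):
        for xx,zz,col in [(0,.07,(0,0,255)),(-.02,.07,(0,0,255)),(-.03,.07,(255,0,0))]:
            u,v=w2px(s,[*world(xx,-.045+.015*j),zz]); cv2.circle(c,(int((u-u0+40.5)*10),int((v-v0+30.5)*10)),3,col,-1)
        u,v=w2px(s,[*world(0,-.045+.015*j),.116]); cv2.circle(c,(int((u-u0+40.5)*10),int((v-v0+30.5)*10)),4,(0,255,0),-1)
    cv2.imwrite(f'pics/z_{n}.png',c)
d=[.47,-.36,.242]; print(rel(d)); st()
E
```

```text
O [0.49393872 0.03406825]
scene 65 [ 0.0022771  -0.00976712] [-0.01189    -0.01761763] [ 0.0160358  -0.00308672]
side 74 [-0.00160059 -0.00797695] [-0.01382668 -0.01696389] [ 0.0138033  -0.00167617]
[ 7.206e-01 -3.105e-01  6.000e-04]
t 0.8 pos [ 0.1624 -0.6035  0.2423] mix [-0.1291 -0.707 ] xang 15.06 f mix xyz -0.4 -0.4 1.3 w 0.085
```

View pics/z_scene.png

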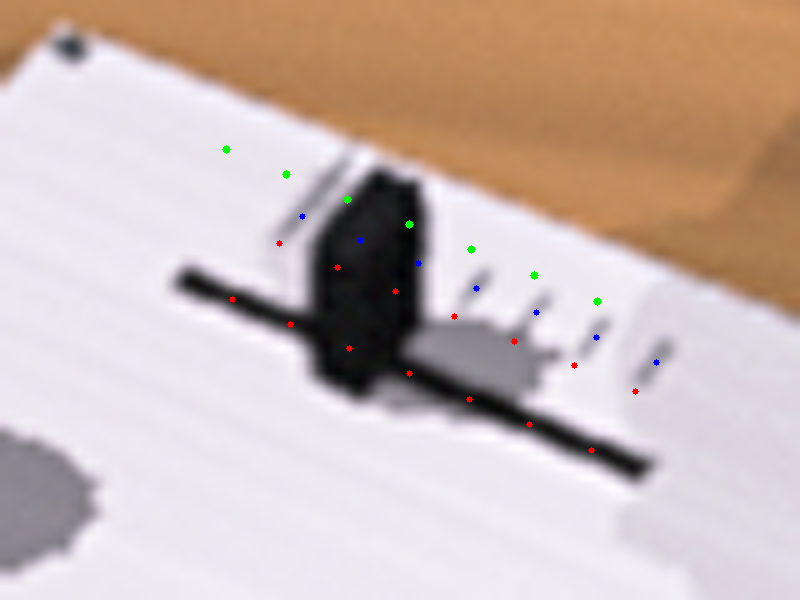

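View pics/z_side.png

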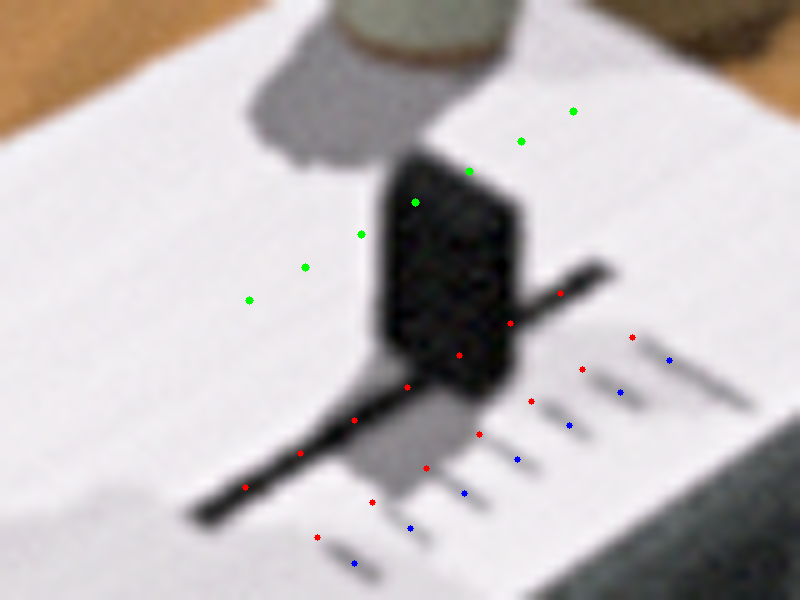

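{"method": "jog_arm", "body": {
  "translation": [
    [0.72,-0.31,0],
    [0.72,-0.31,0],
    [0.72,-0.31,0],
    [0.72,-0.31,0],
    [0.72,-0.31,0],
    [0.72,-0.31,0],
    [0.72,-0.31,0],
    [0.72,-0.31,0]
  ],
  "turn": [-0.16,-0.16,-0.16,-0.16,-0.16,-0.16,-0.16,-0.16],
  "fingers": [1,1,1,1,1,1,1,1],
  "newtons": 30
}}

```text
time: 1.6
position: [0.4715, -0.3585, 0.2425]
orientation: [0.804, 0.594, 0.0, 0.0]
ft_force: [0.6, -1.4, 0.4]
gripper_width: -0.0
```

Run:
```python
from h import *
st(); print(rel([*world(0,.04),.242]))
```

```text
t 1.6 pos [ 0.4715 -0.3585  0.2425] mix [ 0.0941 -0.3818] xang 72.91 f mix xyz 1.0 -1.2 0.4 w -0.0
[ 8.437e-01 -1.877e-01  8.000e-04]
```

{"method": "jog_arm", "body": {
  "translation": [
    [0.844,-0.188,0],
    [0.844,-0.188,0],
    [0.844,-0.188,0],
    [0.844,-0.188,0],
    [0.844,-0.188,0],
    [0.844,-0.188,0],
    [0.844,-0.188,0],
    [0.844,-0.188,0]
  ],
  "turn": [0,0,0,0,0,0,0,0],
  "fingers": [1,1,1,1,1,1,1,1]
}}

```text
time: 2.4
position: [0.503, 0.0403, 0.2426]
orientation: [0.806, 0.592, 0.0, 0.0]
ft_force: [0.8, 0.4, 0.5]
gripper_width: -0.0
```

{"method": "jog_arm", "body": {
  "translation": [
    [0,0,0],
    [0,0,0],
    [0,0,0.05],
    [0,0,0.1],
    [0,0,0.15],
    [0,0,0.15],
    [0,0,0.15],
    [0,0,0.15]
  ],
  "turn": [0,0,0,0,0,0,0,0],
  "fingers": [1,1,1,1,1,1,1,1]
}}

```text
time: 3.2
position: [0.5037, 0.0376, 0.1685]
orientation: [0.806, 0.592, 0.001, 0.001]
ft_force: [-0.1, -0.3, 0.9]
gripper_width: -0.0003
```

Run:
```python
from h import *
st(); print(rel([*world(0,.04),.1]))
for n in ['scene','side']:
    s=snap(n,n+'1'); u0,v0=map(int,w2px(s,[*O,.12])); c=s['color'][v0-60:v0+60,u0-80:u0+80,::-1]
    cv2.imwrite(f'pics/d_{n}.png',cv2.resize(c,None,fx=4,fy=4,interpolation=cv2.INTER_CUBIC))
```

```text
t 3.2 pos [0.5037 0.0376 0.1685] mix [0.0083 0.0062] xang 72.6 f mix xyz -0.0 -0.3 0.9 w -0.0
[ 0.0674 -0.0172  0.1369]
```

View pics/d_side.png

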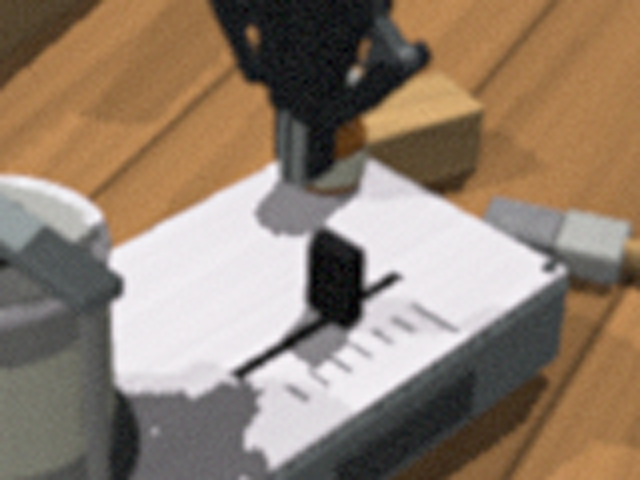

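View pics/d_scene.png

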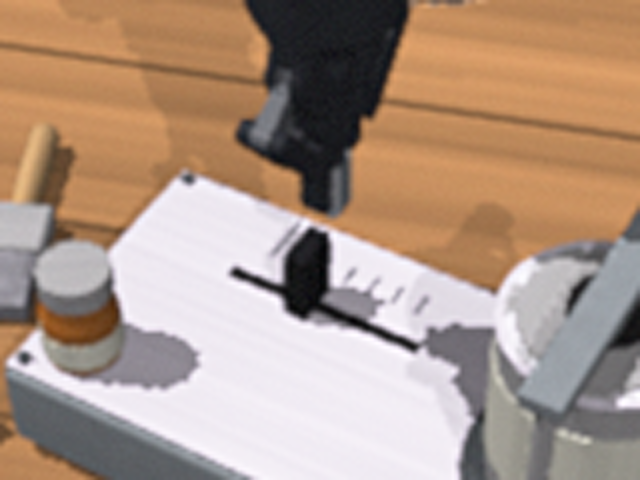

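{"method": "jog_arm", "body": {
  "translation": [
    [0.068,-0.018,0],
    [0.068,-0.018,0],
    [0.068,-0.018,0.05],
    [0.068,-0.018,0.09],
    [0.068,-0.018,0.139],
    [0.068,-0.018,0.139],
    [0.068,-0.018,0.139],
    [0.068,-0.018,0.139]
  ],
  "turn": [0,0,0,0,0,0,0,0],
  "fingers": [1,1,1,1,1,1,1,1]
}}

```text
time: 4.1
position: [0.5053, 0.0733, 0.0991]
orientation: [0.806, 0.592, 0.001, 0.001]
ft_force: [-0.6, -0.1, -0.1]
gripper_width: -0.0002
```

Run:
```python
from h import *
st()
for n in ['scene','side']:
    s=snap(n,n+'2'); u0,v0=map(int,w2px(s,[*O,.12])); c=s['color'][v0-60:v0+60,u0-80:u0+80,::-1]
    cv2.imwrite(f'pics/e_{n}.png',cv2.resize(c,None,fx=4,fy=4,interpolation=cv2.INTER_CUBIC))
```

```text
t 4.1 pos [0.5053 0.0733 0.0991] mix [-0.0007  0.0408] xang 72.66 f mix xyz -0.5 -0.2 -0.1 w -0.0
```

View pics/e_scene.png

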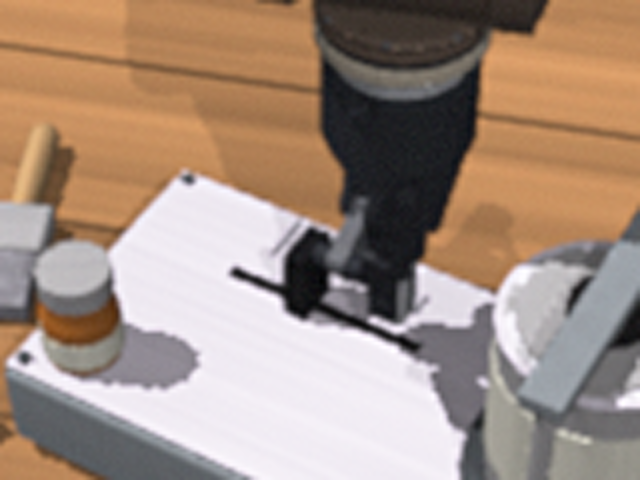

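{"method": "jog_arm", "body": {
  "translation": [
    [-0.02,0,0],
    [-0.04,0,0],
    [-0.06,0,0],
    [-0.07,0,0],
    [-0.08,0,0],
    [-0.09,0,0],
    [-0.1,0,0],
    [-0.11,0,0]
  ],
  "turn": [0,0,0,0,0,0,0,0],
  "fingers": [1,1,1,1,1,1,1,1]
}}

```text
time: 5.0
position: [0.4885, 0.0209, 0.0979]
orientation: [0.806, 0.592, 0.001, 0.0]
ft_force: [4.7, 25.8, 4.2]
gripper_width: -0.0002
```

Run:
```python
from h import *
st()
```

```text
t 5.0 pos [0.4885 0.0209 0.0979] mix [-0.0013 -0.0142] xang 72.63 f mix xyz -3.1 26.0 4.2 w -0.0
```

Run:
```python
from h import *
for n in ['scene','side']:
    s=snap(n,n+'3'); u0,v0=map(int,w2px(s,[*O,.12])); c=s['color'][v0-40:v0+40,u0-50:u0+50,::-1]
    cv2.imwrite(f'pics/f_{n}.png',cv2.resize(c,None,fx=7,fy=7,interpolation=cv2.INTER_CUBIC))
    w=cloud(s); print(n)
    m=(abs(w[...,2]-.116)<.004)&(np.linalg.norm(np.nan_to_num(w[...,:2])-O,axis=-1)<.1)
    q=mix(w[m]); print(n,m.sum(),q.mean(0),q.min(0),q.max(0))
    for r in ctrl.cut_out(n,'lever')[:2]:
        q=w[r['pixels']]; print(r['confidence'],np.nanpercentile(mix(q),[2,50,98],axis=0).round(3).tolist())
```

```text
scene
scene 25 [ 0.00784708 -0.01143031] [-0.00497154 -0.03712042] [ 0.01614682 -0.00312581]
side
side 44 [-0.00530445 -0.00771689] [-0.01545971 -0.03408449] [ 0.01306467 -0.00120776]
0.57 [[-0.015, -0.038], [-0.013, -0.028], [-0.001, -0.023]]
```

View pics/f_scene.png

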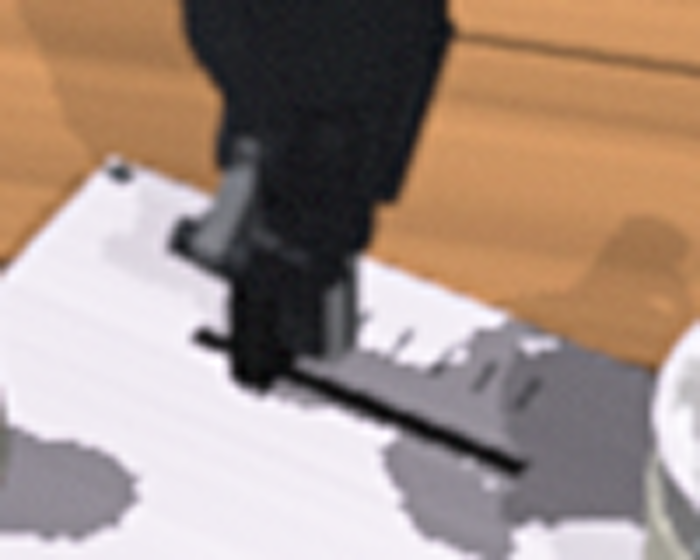

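View pics/f_side.png

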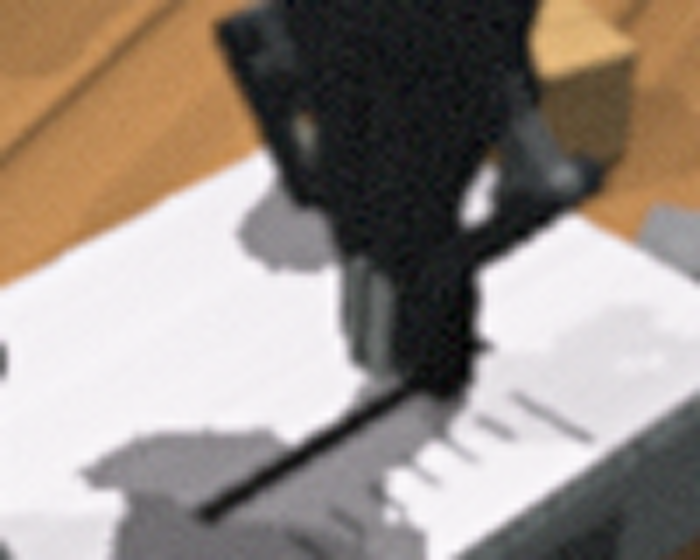

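Run:
```python
from h import *
o=st(); print(o['joint_vel'].round(3))
```

```text
t 5.2 pos [0.4886 0.0214 0.0979] mix [-0.0013 -0.0137] xang 72.61 f mix xyz -1.6 12.9 1.7 w 0.0
[ 0.004  0.001 -0.001 -0.003  0.002  0.   ]
```

Run:
```python
from h import *
for n in ['scene','side']:
    s=pickle.load(open(f'pics/{n}3.pkl','rb'))
    im=s['color'][:,:,::-1]; u0,v0=map(int,w2px(s,[*O,.09])); c=im[v0-25:v0+25,u0-33:u0+33]; c=cv2.resize(c,None,fx=12,fy=12,interpolation=cv2.INTER_CUBIC)
    c=np.clip(c.astype(float)*1.8,0,255).astype('uint8')
    for j,col in [(0,(0,0,255)),(.0075,(0,255,255)),(.015,(0,255,0))]:
        P=[[*world(a*.014,-.045+j+b*.007),z] for z in (.07,.116) for a,b in [(-1,-1),(1,-1),(1,1),(-1,1)]]
        q=[(int((u-u0+33.5)*12),int((v-v0+25.5)*12)) for u,v in (w2px(s,p) for p in P)]
        for i in range(4):
            cv2.line(c,q[i],q[(i+1)%4],col,1);cv2.line(c,q[i+4],q[(i+1)%4+4],col,1)
            cv2.line(c,q[i],q[i+4],col,1)
    cv2.imwrite(f'pics/g_{n}.png',c)
```

```text
(no output)
```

View pics/g_scene.png

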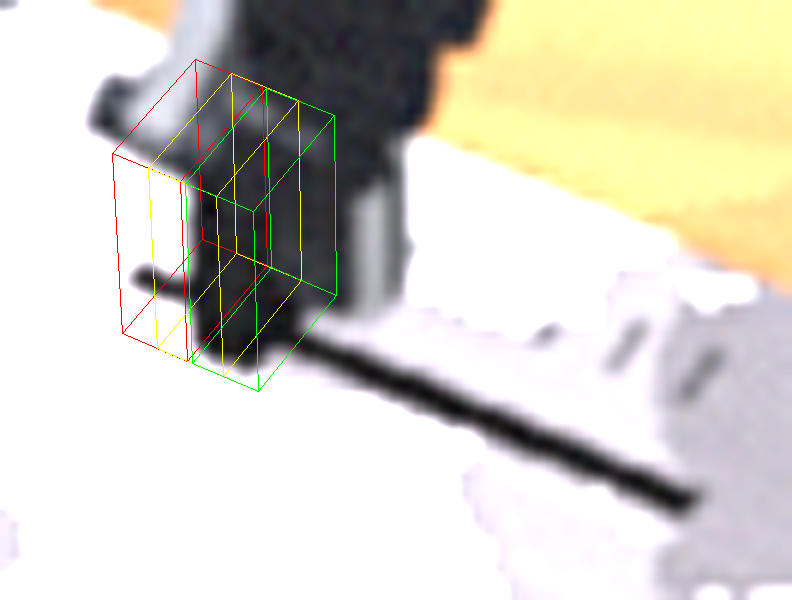

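View pics/g_side.png

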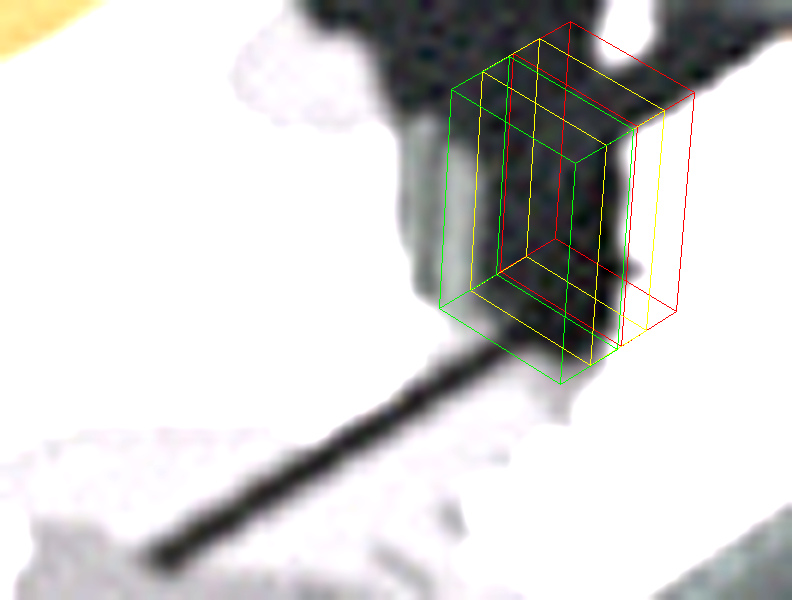

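{"method": "jog_arm", "body": {
  "translation": [
    [0,0,0],
    [0,0,0],
    [-0.003,0,0],
    [-0.006,0,0],
    [-0.009,0,0],
    [-0.012,0,0],
    [-0.012,0,0],
    [-0.012,0,0]
  ],
  "turn": [0,0,0,0,0,0,0,0],
  "fingers": [1,1,1,1,1,1,1,1]
}}

```text
time: 6.0
position: [0.4863, 0.0148, 0.0977]
orientation: [0.806, 0.592, -0.0, -0.0]
ft_force: [0.2, -0.3, -0.8]
gripper_width: 0.0002
```

Run:
```python
from h import *
st()
```

```text
t 6.0 pos [0.4863 0.0148 0.0977] mix [-0.0017 -0.0206] xang 72.64 f mix xyz 0.3 -0.3 -0.8 w 0.0
```

{"method": "jog_arm", "body": {
  "translation": [
    [-0.003,0,0],
    [-0.006,0,0],
    [-0.008,0,0],
    [-0.01,0,0],
    [-0.012,0,0],
    [-0.013,0,0],
    [-0.013,0,0],
    [-0.013,0,0]
  ],
  "turn": [0,0,0,0,0,0,0,0],
  "fingers": [1,1,1,1,1,1,1,1]
}}

```text
time: 6.8
position: [0.4846, 0.0089, 0.0978]
orientation: [0.806, 0.592, -0.0, 0.0]
ft_force: [0.8, 0.5, 0.2]
gripper_width: 0.0
```

Run:
```python
from h import *
st()
```

```text
t 6.8 pos [0.4846 0.0089 0.0978] mix [-0.0015 -0.0268] xang 72.66 f mix xyz 0.6 0.7 0.2 w 0.0
```

Not in contact yet; press on 1 mm at a time.

{"method": "jog_arm", "body": {
  "translation": [
    [-0.001,0,0],
    [-0.002,0,0],
    [-0.003,0,0],
    [-0.004,0,0],
    [-0.004,0,0],
    [-0.004,0,0],
    [-0.004,0,0],
    [-0.004,0,0]
  ],
  "turn": [0,0,0,0,0,0,0,0],
  "fingers": [1,1,1,1,1,1,1,1]
}}

```text
time: 7.6
position: [0.4843, 0.0081, 0.0978]
orientation: [0.806, 0.592, 0.001, -0.0]
ft_force: [2.6, 13.3, -0.2]
gripper_width: 0.0
```

Run:
```python
from h import *
st()
```

```text
t 7.6 pos [0.4843 0.0081 0.0978] mix [-0.0015 -0.0276] xang 72.64 f mix xyz -1.4 13.5 -0.2 w 0.0
```

{"method": "jog_arm", "body": {
  "translation": [
    [-0.002,0,0],
    [-0.002,0,0],
    [-0.002,0,0],
    [-0.002,0,0],
    [-0.002,0,0],
    [-0.002,0,0],
    [-0.002,0,0],
    [-0.002,0,0]
  ],
  "turn": [0,0,0,0,0,0,0,0],
  "fingers": [1,1,1,1,1,1,1,1]
}}

```text
time: 8.4
position: [0.4843, 0.0079, 0.0979]
orientation: [0.806, 0.592, 0.001, -0.0]
ft_force: [5.9, 23.0, -1.2]
gripper_width: -0.0002
```

Run:
```python
from h import *
st()
```

```text
t 8.4 pos [0.4843 0.0079 0.0979] mix [-0.0015 -0.0278] xang 72.63 f mix xyz -1.1 23.7 -1.2 w -0.0
```

{"method": "jog_arm", "body": {
  "translation": [
    [0.01,0,0],
    [0.03,0,0],
    [0.03,0,-0.06],
    [0.03,0,-0.12],
    [0.03,0,-0.14],
    [0.03,0,-0.14],
    [0.03,0,-0.14],
    [0.03,0,-0.14]
  ],
  "turn": [0,0,0,0,0,0,0,0],
  "fingers": [1,1,1,1,1,1,1,1]
}}

```text
time: 9.2
position: [0.4877, 0.0204, 0.1667]
orientation: [0.806, 0.592, -0.001, -0.001]
ft_force: [0.3, 0.1, -0.0]
gripper_width: -0.0003
```

{"method": "jog_arm", "body": {
  "translation": [
    [-0.05,0,0],
    [-0.1,0,0],
    [-0.135,0,0],
    [-0.135,0,0],
    [-0.135,0,0],
    [-0.135,0,0],
    [-0.135,0,0],
    [-0.135,0,0]
  ],
  "turn": [0,0,0,0,0,0,0,0],
  "fingers": [1,1,1,1,1,1,1,1]
}}

```text
time: 10.0
position: [0.4681, -0.0435, 0.1677]
orientation: [0.805, 0.593, -0.0, -0.0]
ft_force: [-0.5, -0.1, 0.3]
gripper_width: -0.0002
```

Run:
```python
from h import *
st()
for n in ['scene','side']:
    s=snap(n,n+'4')
    im=s['color'][:,:,::-1]; u0,v0=map(int,w2px(s,[*O,.09])); c=im[v0-40:v0+40,u0-53:u0+53]; c=cv2.resize(c,None,fx=7,fy=7,interpolation=cv2.INTER_CUBIC)
    for j,col in [(0,(0,0,255)),(.015,(0,255,0))]:
        P=[[*world(a*.014,-.045+j+b*.007),z] for z in (.07,.116) for a,b in [(-1,-1),(1,-1),(1,1),(-1,1)]]
        q=[(int((u-u0+53.5)*7),int((v-v0+40.5)*7)) for u,v in (w2px(s,p) for p in P)]
        for i in range(4):
            cv2.line(c,q[i],q[(i+1)%4],col,1);cv2.line(c,q[i+4],q[(i+1)%4+4],col,1)
            cv2.line(c,q[i],q[i+4],col,1)
    cv2.imwrite(f'pics/i_{n}.png',c)
    w=cloud(s); m=(abs(w[...,2]-.116)<.004)&(np.linalg.norm(np.nan_to_num(w[...,:2])-world(0,-.04),axis=-1)<.04)
    q=mix(w[m]); print(n,m.sum(),q.mean(0),q.min(0),q.max(0))
    for r in ctrl.cut_out(n,'jar')[:1]: print(r['confidence'],np.nanpercentile(mix(w[r['pixels']]),[2,50,98],axis=0).round(3).tolist())
```

```text
t 10.0 pos [ 0.4681 -0.0435  0.1677] mix [-0.0019 -0.0817] xang 72.71 f mix xyz -0.4 -0.3 0.3 w -0.0
scene 63 [ 0.002705   -0.04475524] [-0.01164559 -0.05286793] [ 0.01554815 -0.03786422]
0.92 [[0.075, -0.11], [0.1, -0.087], [0.111, -0.075]]
side 73 [-0.00107445 -0.0429821 ] [-0.01390656 -0.05166531] [ 0.01284147 -0.03676216]
0.83 [[0.066, -0.108], [0.078, -0.084], [0.103, -0.074]]
```

View pics/i_scene.png

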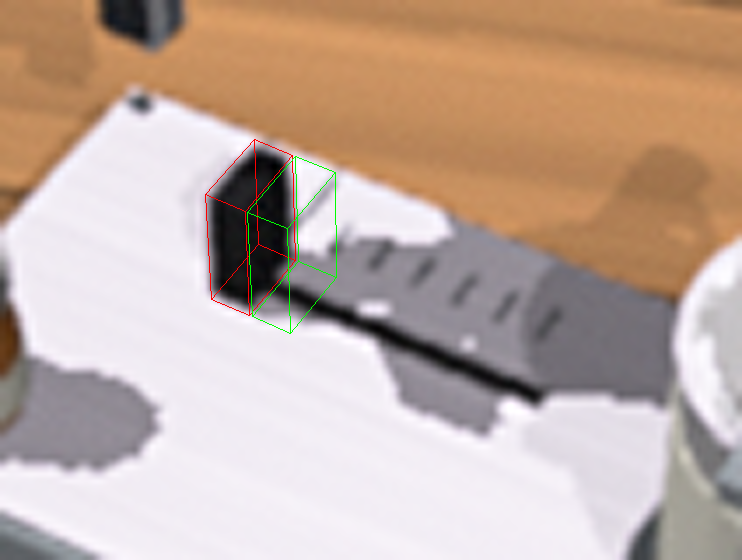

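View pics/i_side.png

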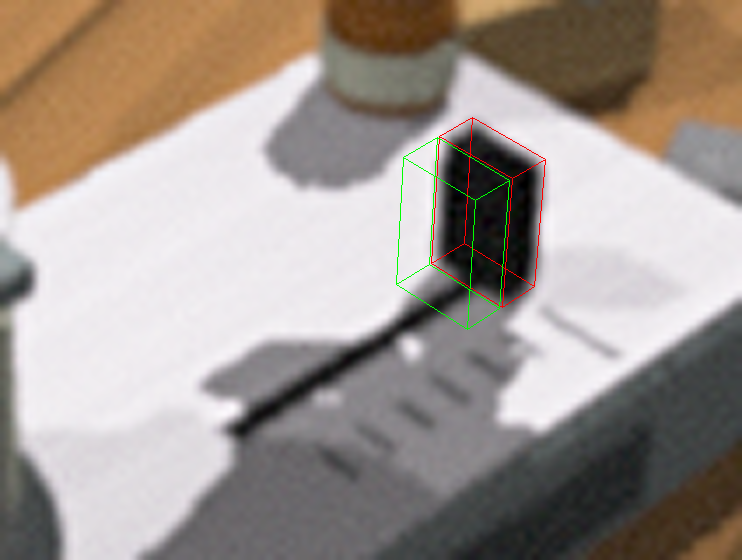

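{"method": "jog_arm", "body": {
  "translation": [
    [0,0,0.05],
    [0,0,0.1],
    [0,0,0.139],
    [0,0,0.139],
    [0,0,0.139],
    [0.015,0,0.139],
    [0.025,0,0.139],
    [0.025,0,0.139]
  ],
  "turn": [0,0,0,0,0,0,0,0],
  "fingers": [1,1,1,1,1,1,1,1]
}}

```text
time: 11.0
position: [0.4722, -0.0314, 0.099]
orientation: [0.805, 0.593, 0.0, 0.001]
ft_force: [-0.1, 0.6, 1.2]
gripper_width: 0.0002
```

Run:
```python
from h import *
st()
```

```text
t 11.0 pos [ 0.4722 -0.0314  0.099 ] mix [-0.0015 -0.069 ] xang 72.71 f mix xyz -0.3 0.5 1.2 w 0.0
```

{"method": "jog_arm", "body": {
  "translation": [
    [0.005,0,0],
    [0.01,0,0],
    [0.015,0,0],
    [0.018,0,0],
    [0.018,0,0],
    [0.018,0,0],
    [0.018,0,0],
    [0.018,0,0]
  ],
  "turn": [0,0,0,0,0,0,0,0],
  "fingers": [1,1,1,1,1,1,1,1]
}}

```text
time: 11.8
position: [0.4741, -0.0246, 0.0984]
orientation: [0.806, 0.593, -0.001, 0.0]
ft_force: [-4.6, -13.7, 3.8]
gripper_width: -0.0001
```

Run:
```python
from h import *
st()
```

```text
t 11.8 pos [ 0.4741 -0.0246  0.0984] mix [-0.0017 -0.0619] xang 72.68 f mix xyz -0.3 -14.5 3.8 w -0.0
```

{"method": "jog_arm", "body": {
  "translation": [
    [0.003,0,0],
    [0.006,0,0],
    [0.009,0,0],
    [0.012,0,0],
    [0.015,0,0],
    [0.016,0,0],
    [0.016,0,0],
    [0.016,0,0]
  ],
  "turn": [0,0,0,0,0,0,0,0],
  "fingers": [1,1,1,1,1,1,1,1]
}}

```text
time: 12.6
position: [0.4768, -0.0158, 0.0982]
orientation: [0.806, 0.593, -0.0, 0.0]
ft_force: [0.0, 0.7, 0.1]
gripper_width: 0.0
```

Run:
```python
from h import *
st()
for n in ['side']:
    s=snap(n,n+'5'); w=cloud(s); m=(abs(w[...,2]-.116)<.004)&(np.linalg.norm(np.nan_to_num(w[...,:2])-world(0,-.03),axis=-1)<.05)
    q=mix(w[m]); print(n,m.sum(),q.mean(0),q.min(0),q.max(0))
    c=s['color'][:,:,::-1]; u0,v0=map(int,w2px(s,[*O,.09])); cv2.imwrite('pics/j.png',cv2.resize(c[v0-40:v0+40,u0-53:u0+53],None,fx=7,fy=7,interpolation=cv2.INTER_CUBIC))
```

```text
t 12.6 pos [ 0.4768 -0.0158  0.0982] mix [-0.0017 -0.0527] xang 72.67 f mix xyz -0.2 0.7 0.1 w 0.0
side 121 [-0.00324397 -0.03566484] [-0.01593541 -0.05841014] [ 0.01343362 -0.02246771]
```

View pics/j.png

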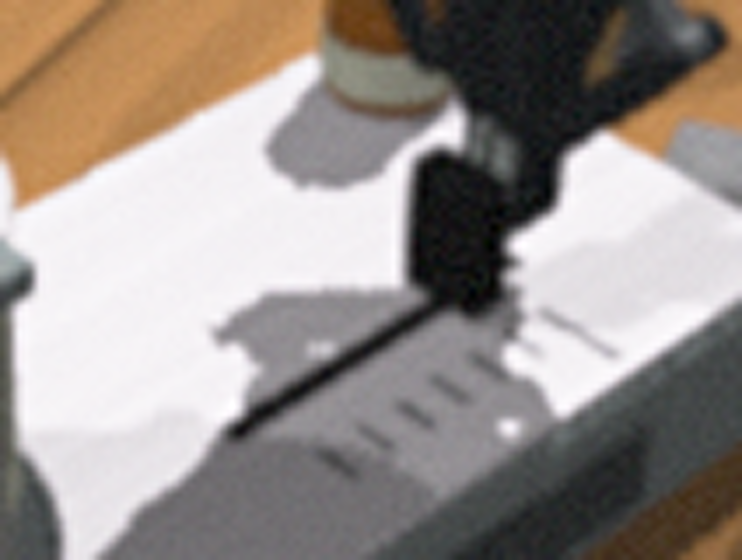

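{"method": "jog_arm", "body": {
  "translation": [
    [0.005,0,0],
    [0.01,0,0],
    [0.014,0,0],
    [0.018,0,0],
    [0.022,0,0],
    [0.026,0,0],
    [0.029,0,0],
    [0.029,0,0]
  ],
  "turn": [0,0,0,0,0,0,0,0],
  "fingers": [1,1,1,1,1,1,1,1]
}}

```text
time: 13.45
position: [0.4812, -0.0017, 0.0983]
orientation: [0.806, 0.593, 0.0, 0.0]
ft_force: [-0.0, -0.4, 0.6]
gripper_width: -0.0001
```

Run:
```python
from h import *
st()
s=snap('side','side6'); w=cloud(s); m=(abs(w[...,2]-.116)<.004)&(np.linalg.norm(np.nan_to_num(w[...,:2])-world(0,-.015),axis=-1)<.05)
q=mix(w[m]); print(m.sum(),q.max(0))
st()
```

```text
t 13.45 pos [ 0.4812 -0.0017  0.0983] mix [-0.0016 -0.0379] xang 72.68 f mix xyz 0.1 -0.4 0.6 w -0.0
118 [ 0.01342797 -0.0103544 ]
t 13.5 pos [ 0.4812 -0.0017  0.0983] mix [-0.0016 -0.038 ] xang 72.68 f mix xyz -0.2 -0.6 0.7 w 0.0
```

{"method": "jog_arm", "body": {
  "translation": [
    [0.005,0,0],
    [0.01,0,0],
    [0.014,0,0],
    [0.018,0,0],
    [0.022,0,0],
    [0.026,0,0],
    [0.029,0,0],
    [0.029,0,0]
  ],
  "turn": [0,0,0,0,0,0,0,0],
  "fingers": [1,1,1,1,1,1,1,1]
}}

```text
time: 14.3
position: [0.4856, 0.0122, 0.0983]
orientation: [0.806, 0.593, 0.0, 0.0]
ft_force: [0.6, -0.1, 0.9]
gripper_width: -0.0006
```

Run:
```python
from h import *
st()
for n in ['scene','side']:
    s=snap(n,n+'7')
    im=s['color'][:,:,::-1]; u0,v0=map(int,w2px(s,[*O,.09])); c=im[v0-40:v0+40,u0-53:u0+53]; c=cv2.resize(c,None,fx=7,fy=7,interpolation=cv2.INTER_CUBIC)
    for j,col in [(.03,(0,0,255)),(.045,(0,255,0))]:
        P=[[*world(a*.014,-.045+j+b*.007),z] for z in (.07,.116) for a,b in [(-1,-1),(1,-1),(1,1),(-1,1)]]
        q=[(int((u-u0+53.5)*7),int((v-v0+40.5)*7)) for u,v in (w2px(s,p) for p in P)]
        for i in range(4):
            cv2.line(c,q[i],q[(i+1)%4],col,1);cv2.line(c,q[i+4],q[(i+1)%4+4],col,1)
            cv2.line(c,q[i],q[i+4],col,1)
    cv2.imwrite(f'pics/k_{n}.png',c)
    w=cloud(s);m=(abs(w[...,2]-.116)<.004)&(np.linalg.norm(np.nan_to_num(w[...,:2])-world(0,0),axis=-1)<.05)
    print(m.sum(),mix(w[m]).max(0))
```

```text
t 14.3 pos [0.4856 0.0122 0.0983] mix [-0.0015 -0.0234] xang 72.68 f mix xyz 0.6 0.1 0.9 w -0.001
88 [0.0162543  0.00278695]
121 [0.01361884 0.00567547]
```

View pics/k_scene.png

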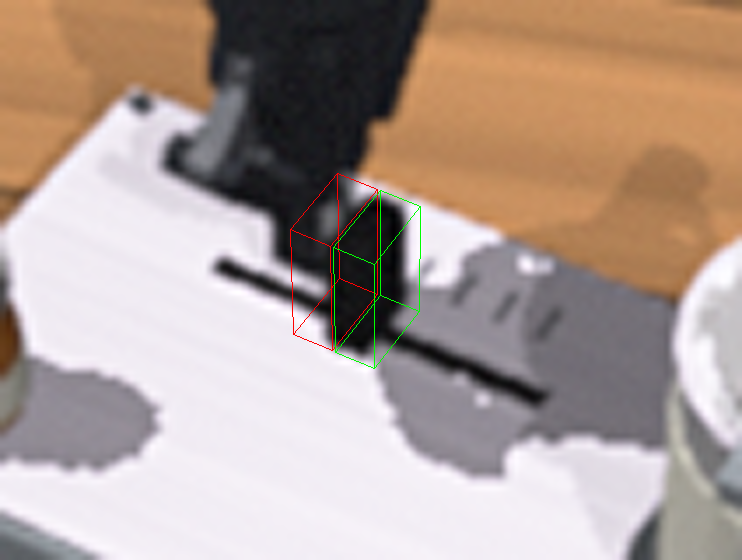

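View pics/k_side.png

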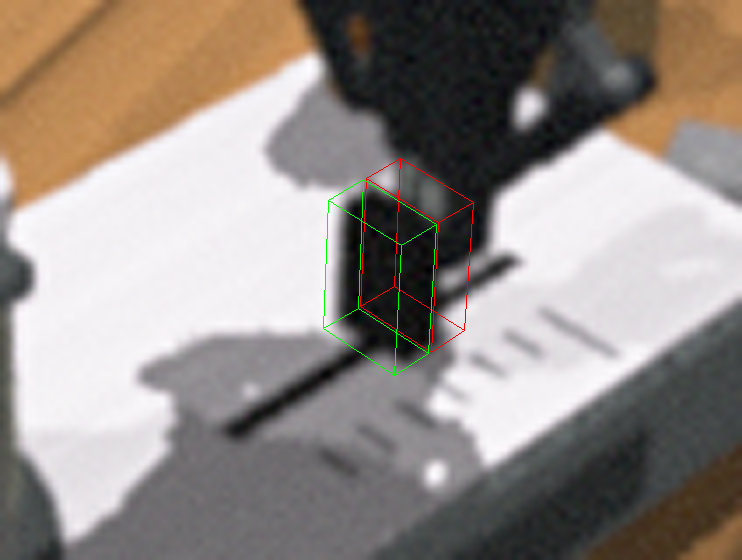

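{"method": "jog_arm", "body": {
  "translation": [
    [0.002,0,0],
    [0.004,0,0],
    [0.006,0,0],
    [0.008,0,0],
    [0.0095,0,0],
    [0.0095,0,0],
    [0.0095,0,0],
    [0.0095,0,0]
  ],
  "turn": [0,0,0,0,0,0,0,0],
  "fingers": [1,1,1,1,1,1,1,1]
}}

```text
time: 15.2
position: [0.4869, 0.0163, 0.0983]
orientation: [0.806, 0.592, -0.0, 0.0]
ft_force: [-0.5, -0.0, -0.7]
gripper_width: -0.0001
```

Run:
```python
from h import *
st()
for n in ['scene','side']:
    s=snap(n,n+'8')
    w=cloud(s);m=(abs(w[...,2]-.116)<.004)&(np.linalg.norm(np.nan_to_num(w[...,:2])-world(0,0),axis=-1)<.05)
    print(m.sum(),mix(w[m]).max(0))
```

```text
t 15.2 pos [0.4869 0.0163 0.0983] mix [-0.0015 -0.019 ] xang 72.66 f mix xyz -0.4 -0.1 -0.7 w -0.0
88 [0.01647754 0.00718577]
121 [0.01402494 0.00791166]
```

{"method": "jog_arm", "body": {
  "translation": [
    [-0.02,0,0],
    [-0.04,0,0],
    [-0.05,0,0],
    [-0.05,0,-0.05],
    [-0.05,0,-0.12],
    [-0.05,0,-0.19],
    [-0.05,0,-0.19],
    [-0.05,0,-0.19]
  ],
  "turn": [0,0,0,0,0,0,0,0],
  "fingers": [1,1,1,1,1,1,1,1]
}}

```text
time: 16.1
position: [0.4793, -0.0079, 0.1936]
orientation: [0.806, 0.592, 0.0, 0.001]
ft_force: [0.1, 1.0, -1.5]
gripper_width: -0.0001
```

{"method": "jog_arm", "body": {
  "translation": [
    [-0.1,0,0],
    [-0.2,0,-0.05],
    [-0.3,0,-0.1],
    [-0.3,0,-0.1],
    [-0.3,0,-0.1],
    [-0.3,0,-0.1],
    [-0.3,0,-0.1],
    [-0.3,0,-0.1]
  ],
  "turn": [0,0,0,0,0,0,0,0],
  "fingers": [1,1,1,1,1,1,1,1]
}}

```text
time: 16.9
position: [0.4348, -0.1496, 0.2425]
orientation: [0.805, 0.593, -0.0, -0.001]
ft_force: [0.0, 0.2, 0.2]
gripper_width: -0.0003
```

Run:
```python
from h import *
st()
for n in ['scene','side']:
    s=snap(n,n+'9')
    im=s['color'][:,:,::-1]; u0,v0=map(int,w2px(s,[*O,.09])); c=im[v0-40:v0+40,u0-53:u0+53]; c=cv2.resize(c,None,fx=7,fy=7,interpolation=cv2.INTER_CUBIC)
    for j,col in [(.045,(0,255,0))]:
        P=[[*world(a*.014,-.045+j+b*.007),z] for z in (.07,.116) for a,b in [(-1,-1),(1,-1),(1,1),(-1,1)]]
        q=[(int((u-u0+53.5)*7),int((v-v0+40.5)*7)) for u,v in (w2px(s,p) for p in P)]
        for i in range(4):
            cv2.line(c,q[i],q[(i+1)%4],col,1);cv2.line(c,q[i+4],q[(i+1)%4+4],col,1)
            cv2.line(c,q[i],q[i+4],col,1)
    cv2.imwrite(f'pics/l_{n}.png',c)
    w=cloud(s);m=(abs(w[...,2]-.116)<.004)&(np.linalg.norm(np.nan_to_num(w[...,:2])-world(0,0),axis=-1)<.05)
    q=mix(w[m]); print(m.sum(),q.mean(0),q.min(0),q.max(0))
    s0=pickle.load(open(f'pics/{n}0.pkl','rb'))
    for t in ['jar','brush','offcut','tin']:
        for r in ctrl.cut_out(n,t)[:1]: print(t,round(r['confidence'],2),np.nanmedian(w[r['pixels']],0).round(3))
```

```text
t 16.9 pos [ 0.4348 -0.1496  0.2425] mix [-0.0025 -0.1929] xang 72.75 f mix xyz -0.1 0.2 0.2 w -0.0
60 [0.00286157 0.00027681] [-0.01109227 -0.00808158] [0.01541178 0.00663212]
jar 0.8 [ 0.563 -0.08   0.111]
brush 0.62 [ 0.571 -0.2    0.042]
offcut 0.85 [ 0.572 -0.2    0.042]
tin 0.71 [0.581 0.328 0.073]
78 [-0.00134098  0.00181331] [-0.01471506 -0.00636408] [0.01361835 0.00814052]
jar 0.79 [ 0.544 -0.069  0.108]
offcut 0.91 [ 0.543 -0.208  0.043]
tin 0.73 [0.544 0.347 0.074]
```

View pics/l_scene.png

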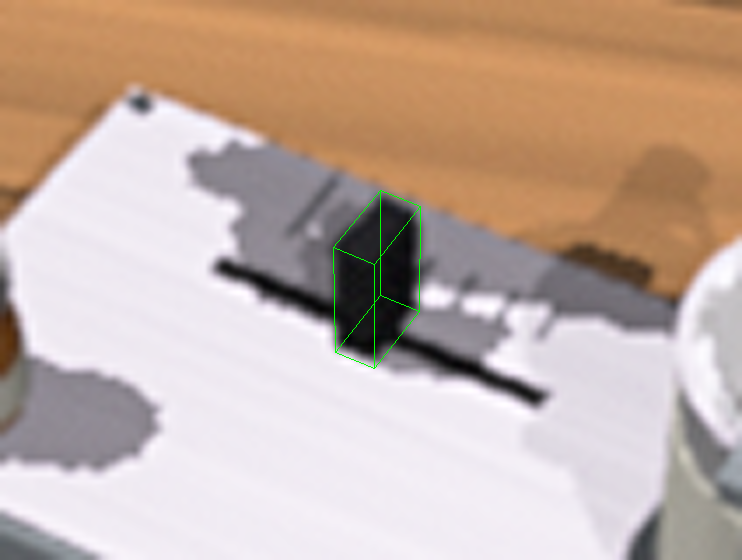

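View pics/l_side.png

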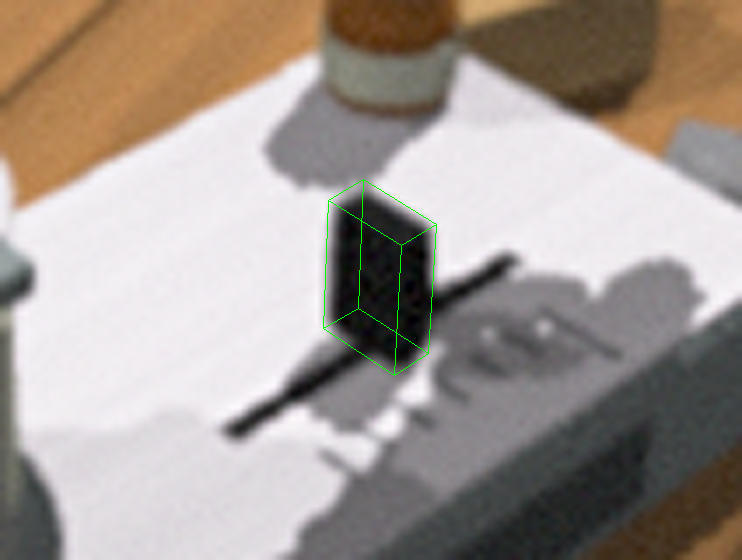

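```bash
python3 -c "
from workcell import ctrl; print(ctrl.sign_off())"
```

```text
the job is handed in; nothing more can be done
None
```

The speed lever is seated in its third click, and the job is handed in at about 17 s of the 69 s allowed. I pushed only with the outside of the closed fingers.

- **Off stop:** I pushed the lever home first. At the stop it held against about 24 N without moving on, and both cameras showed it at the off position.
- **Clicks:** I then pushed it towards the tin one click at a time. The finger's position and the lever moving off ahead of it, leaving no contact force, showed each of the three clicks. It never came near the fourth.
- **Seating:** After the third snap the cameras put the lever about 3–4 mm short of the click, so I nudged it on gently until it sat in place.
- **Final check:** With the arm clear and no force on the tool, the cameras measured the lever 45.0 mm (scene) and 44.8 mm (side) from the off stop. The third click is at 45 mm.
- **Other objects:** The jar, offcut and loose tin measured within about 1 mm of where they started. The last brush check failed: the network took the offcut for the brush in the scene view and found nothing in the side view. The arm stayed well above the brush and never touched it.

One reading was unexpected. While pushing towards the off stop, the force at the first click briefly read 26 N and then 13 N, above the stated 6–7 N. It dropped to zero once the lever snapped on.

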